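Switch on the chip extractor at its press-and-turn knob

ROBOT

A 6-joint arm with a two-finger parallel gripper is mounted at the origin on the work surface. World frame = base frame: x ahead of the robot, y to its left, z up, the work surface at z = 0. Lengths are in mm, angles in rad, forces in N, time in s.
With the tool pointing down it reaches from about 350 to 775 mm from the base axis. Payload 7.3 kg.
Tool frame: the origin (TCP) lies midway between the tips of the shut fingers; the grasp point (between the pads) lies 19 mm behind it; z points along the fingers, y is the line along which they close (so a half turn about z gives the same grasp; the last joint's range is limited). The gripper opens to 92 mm and grips with 3 to 60 N. Pads are 19 mm wide; open, the fingers measure 130 mm over their backs; the gripper's body (75 mm by 190 mm) begins 47 mm behind the grasp point.
Start: joints at [1.167, 0.342, 1.524, -0, 1.275, -0.146], TCP at [133.835, 507.674, 226.741] pointing down, gripper open.
Joint ranges: [-2.53, 2.53], [-0.77, 2.02], [0.04, 2.7], [-1, 4.14], [0.28, 2.66], [-3.11, 3.11]. Speed limits (rad/s): [2.57, 2.57, 3.14, 3.14, 3.14, 3.14].

INTERFACE

Orientations are given as [roll, pitch, yaw] about the fixed x, y, z axes, in that order (R = Rz(yaw) Ry(pitch) Rx(roll)).
In Python, from plant import monitor, optics, workorder gives the robot as it stands. The module is installed in compiled form; this text tells all that it offers.
- The arm moves only by the tool servo_tool, never from a script. Its arguments are lists of equal length, an entry for each row: "linear": the shift along the tool's x, y, z as a fraction of full scale, a list of three; "spin": the turn about the tool's z as a fraction of full scale. In form: {"linear": [[dx, dy, dz], ...], "spin": [spin, ...]}. A call has exactly 8 rows; each row shifts and turns the commanded pose from where the row before left it, along the tool's axes as they then stand; what a row does not reach is not made up. Full scale, the value 1, is 200 mm for a shift and 90 degrees for a turn. A row lasts 1/8 s, in which the tool goes at most 62.5 mm and 10.7 degrees, less where a joint would pass 70% of its speed; a pose out of reach is approached as far as the arm can. A call with a number of a shift or a turn outside -1 to 1 is refused whole. A call with a gripper value outside its range is refused whole. "hand" is the opening, from -1 (shut) to 1 (fully open), set as the call begins (left out, the last holds). The fingers move at their own pace and stop on an object; the grip force is fixed at half the most. Time passes only in rows, so rows that do not move let the fingers close, or fill a call up. It gives the time, the measured TCP pose, the force, the opening and the grip force at its end, in the units of the state.
- monitor.get_obs(): the state, without advancing time (a new reading comes with each control period).
- optics.capture(name): name is "scene" or "top"; returns a dict with "frame" (480x640x3 uint8, blue, green, red), "K" (3x3 intrinsics, pixels), "world_to_cam" (4x4, takes a point from world to camera coordinates). Camera axes: x right, y down, z forward; pixel columns grow to the right and rows downward; lengths in mm; the calibration is good to about 2 mm. A picture is of the moment at which its call begins. There is no depth.
- workorder.close_job(): hands the job in; it is judged then, once.
The state is a dict: "time": time; "joint_positions": joint angles; "dq": joint speeds; "tau": joint torques, N m; "tool_pos": TCP position; "tcp_rot": TCP orientation; "contact_force": force on the tool from outside, world axes, zero at the start; "moment": the same for the moment, N m; "grip_width": finger opening in mm; "finger_force": force on a finger pad.
Only numpy, scipy, OpenCV 4.12 (cv2) and the standard library are available. Lean on these libraries where they do the work, as an engineer would, in place of code of your own. Each camera call takes 0.05 s, during which the arm holds its last target. There are 200 camera calls.

TASK

Switch on the chip extractor with the green knob: press the knob down against its spring, turn it clockwise (seen from above) while it is down until its white pointer is at the white mark on its dial, then let go so that it springs back up and locks there. Leave the yellow knob, the mallet, the glue bottle and the plane as they are.

Things in the scene. Friction and masses are not known exactly. Their poses are not given: they have to be found in the camera images.
- green_box: Grey switch box of the chip extractor, fixed to the bench, 140 x 120 x 60 mm (x, y, z), a green knob in the middle of its top. Origin: centre of its underside; x and y along its edges, z up, through the knob's axis. Under the knob lies a round black dial, 100 mm across, face 60 mm up, with a small red dot (off) and a larger white bar (on).
- green_grip (a point): Point on the green knob's axis at the height to grip, 102 mm above the bench with the knob up; it moves and turns with the knob. The knob: a disc 46 mm across (top 78 mm above the bench), and on it an upright bar 46 mm long, 14 mm thick, 34 mm tall (top at 112 mm). The point's x axis runs along the bar, the end with the white pointer stripe at -x; fingers close along its y.
- green_press (a joint): How far the green knob is pressed down, m: 0 up, 0.010 fully down. The spring takes 6 N to start, 11 N fully down. It is locked and does not turn (do not force it) unless pressed over about 6 mm; between the marks it stays caught down if let go, and it springs up only within about 10 degrees of the on mark (or back at off).
- green_turn (a joint): Turning of the green knob in rad, growing clockwise from above; 0 has the pointer along the box's -x. It starts at off, between 0 and 0.2, has its white mark at 1.325, and an end stop at 1.5. It turns easily once pressed.
- green_on_mark (a point): Middle of the white on mark on the green knob's dial, 61 mm above the bench, 40 mm from the knob's axis.
- yellow_grip (a point): The same grip point on the yellow knob, of the same shape and size on an identical grey box: another machine's switch, to be left alone.
- yellow_press (a joint): How far the yellow knob is pressed down, in m; 0 up.
- yellow_turn (a joint): Turning of the yellow knob in rad, as for the green one; it is off (0 to 0.2) and stays off.
- mallet: Loose wooden mallet lying on the bench, head 60 x 120 x 64 mm at the origin end, handle 200 mm long along its -x. Leave alone.
- glue: Loose white glue bottle, 60 mm across, 150 mm tall, orange cap, standing; origin at its foot. Leave alone.
- plane: Loose wooden hand plane, 180 x 56 mm, about 95 mm tall, origin at the centre of its sole. Leave alone.
Not all that is in view belongs to the job. Leave any orange or turquoise look-alike of the green_box alone.

How it is judged:
By the outcome, as a careful person would: the job done as asked, in the order asked, and still so for the second after the job is handed in, with the robot touching nothing.
It also fails if it takes over 32 s, if anything falls off the work surface, if the arm or the gripper's body presses on something with over 40 N, if the wrist force passes 120 N, or if a joint passes its speed limit or range.

## Working session

There is one attempt and no reset: what is moved stays moved. The work goes in short steps, Python scripts to look and compute and a tool call to move; the robot and the scene stay as the last step left them, time stands still between calls to the robot, and variables do not carry over. Pictures are saved under pics/ and viewed, at most 10 in all, crops included, and the job is handed in when it is done.

Besides the shell and the picture viewer there is one more tool, called after "Call:" as a command line: name --pt "numbers of a row" for each row, then --argument value for the rest. servo_tool: Moves the arm, as the interface text tells. Shift numbers are shares of 200 mm and turn numbers shares of 90 degrees, none past 1 either way. Its arguments: {"type":"object","properties":{"linear":{"type":"array","items":{"type":"array","items":{"type":"number","minimum":-1,"maximum":1}}},"spin":{"type":"array","items":{"type":"number","minimum":-1,"maximum":1}},"hand":{"type":"number"}},"required":["linear","spin"]}

```bash
mkdir -p pics
python3 - <<'E'
from plant import monitor, optics
import cv2,numpy as np,pickle
d={}
for n in("scene","top"):
    c=optics.capture(n); d[n]=c; cv2.imwrite(f"pics/{n}1.png",c["frame"]); print(n,np.round(c["K"],1).tolist(),np.round(c["world_to_cam"],3).tolist())
pickle.dump(d,open("c1.pkl","wb"))
o=monitor.get_obs(); print(o)
E
```

```text
scene [[466.6, 0.0, 315.4], [0.0, 466.6, 243.1], [0.0, 0.0, 1.0]] [[-0.249, 0.969, -0.012, 133.789], [0.764, 0.189, -0.617, -370.43], [-0.595, -0.162, -0.787, 1564.936], [0.0, 0.0, 0.0, 1.0]]
top [[497.4, 0.0, 321.4], [0.0, 497.4, 235.7], [0.0, 0.0, 1.0]] [[0.015, -1.0, -0.001, -7.329], [-0.997, -0.015, -0.07, 528.836], [0.07, 0.002, -0.998, 1196.498], [0.0, 0.0, 0.0, 1.0]]
{'time': 0.1, 'joint_positions': array([ 1.16699804e+00,  3.42678769e-01,  1.52492052e+00,  2.32770448e-06,
        1.27539429e+00, -1.46020516e-01]), 'dq': array([ 5.70135740e-05, -1.41401999e-03, -3.43633766e-03,  2.41891825e-05,
       -1.33020474e-03, -1.57948856e-03]), 'tau': array([ 1.52786553e-03, -4.32000947e+01, -2.44693029e+01,  7.19767646e-02,
        5.26841905e-02, -3.78176628e-05]), 'tool_pos': array([133.68432728, 507.32097452, 226.10144846]), 'tcp_rot': array([-3.14020696e+00, -2.06039715e-04,  2.88381406e+00]), 'contact_force': array([-0.0061522 , -0.45449411, -0.21857742]), 'moment': array([ 0.0133895 , -0.01831014,  0.05136715]), 'finger_force': 0.0, 'grip_width': 91.79809314488105}
```

View pics/top1.png

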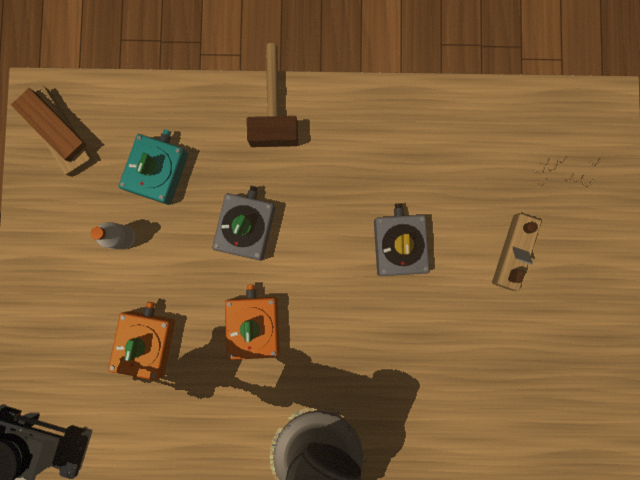

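View pics/scene1.png

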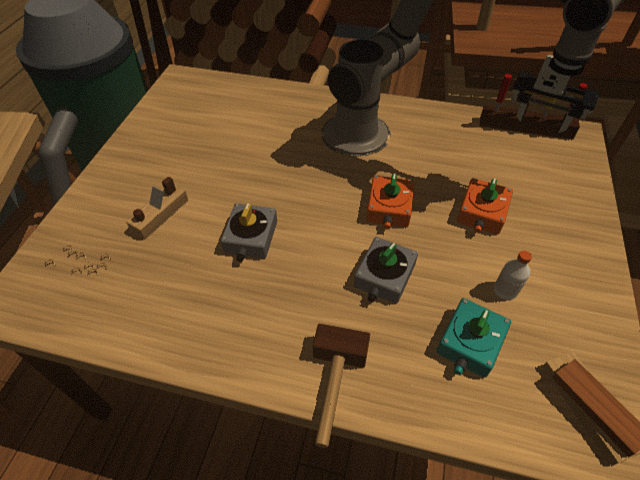

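Green knobs sit on four boxes in the top view: turquoise (150,165), orange (250,328), orange (138,348) and grey with a black dial (243,225). Only the last matches the description; the grey box at (403,245) has the yellow knob. I'll check it in a crop.

Run:
```python
import cv2,pickle,numpy as np
d=pickle.load(open("c1.pkl","rb"))
a=cv2.resize(d["top"]["frame"][180:270,200:290],(540,540),interpolation=cv2.INTER_CUBIC)
cv2.imwrite("pics/crop1.png",a)
```

```text
(no output)
```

View pics/crop1.png

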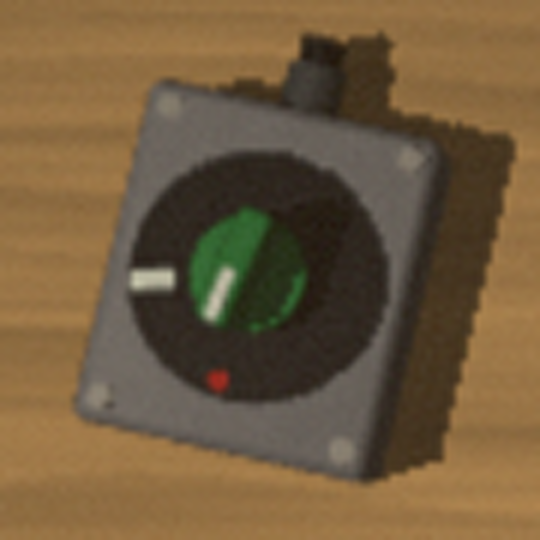

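```bash
cat > h.py <<'E'
import numpy as np
def w(c,u,v,z):
    R=c["world_to_cam"][:3,:3];t=c["world_to_cam"][:3,3]
    r=R.T@np.linalg.inv(c["K"])@[u,v,1]; o=-R.T@t
    return (o+r*(z-o[2])/r[2])[:2]
def px(c,p):
    q=c["K"]@(c["world_to_cam"]@np.r_[p,1])[:3]; return q[:2]/q[2]
E
python3 - <<'E'
import cv2,pickle,numpy as np
from h import *
d=pickle.load(open("c1.pkl","rb"));c=d["top"]
f=lambda u,v,z:w(c,(u+.5)/6-.5+200,(v+.5)/6-.5+180,z)
D=f(259,276.5,60);W=f(152,280,61);R=f(218,380,61);P1=f(230,268,112);P2=f(210,318,112)
S=[f(*q,60) for q in((170,103),(412,158),(342,450),(100,395))]
C=np.mean(S,0);print("dial",D,"screws",C,"W",W,np.linalg.norm(W-C),"R",R,"ptr",P1,P2)
a=lambda v:np.degrees(np.arctan2(v[1],v[0]))
print("box x",a(S[0]-S[3]),a(S[1]-S[2]),"y",a(S[0]-S[1])-90,a(S[3]-S[2])-90)
print("dirs W,R,ptr",a(W-C),a(R-C),a(P2-P1),a(P2-C))
print([np.linalg.norm(S[i]-S[i-1]) for i in range(4)])
s=d["scene"];g=px(s,[*C,112]);print("scene px",g, px(s,[*C,60]))
cv2.imwrite("pics/crop2.png",cv2.resize(s["frame"][225:305,345:425],(560,560),interpolation=cv2.INTER_CUBIC))
E
```

```text
dial [546.9015372  186.77488535] screws [547.08943051 187.94708086] W [544.79923051 228.67689387] 40.79415011818046 R [505.80117018 201.63934303] ptr [545.36718608 189.3994808 ] [526.38604335 196.41158819]
box x -11.798707754504086 -12.124146024034175 y -12.006010433129447 -11.911107440359174
dirs W,R,ptr 93.21830016821328 161.65313498548397 159.72451304757163 157.76297350238005
[np.float64(118.46960263791209), np.float64(98.33641609899365), np.float64(118.30731110123264), np.float64(97.66398209436133)]
scene px [389.7770484  248.88120244] [387.40595677 261.5718228 ]
```

View pics/crop2.png

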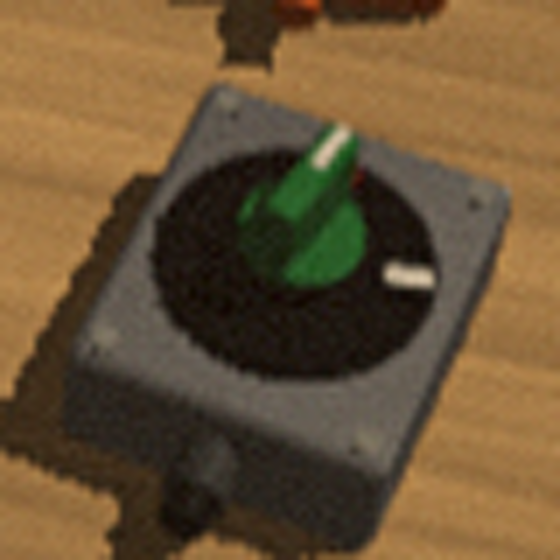

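The crop shows a grey box with a black dial and green knob. The pointer is near the red dot at crop (355,175), and the white bar is at (408,275), so this is the right box. The knob is at about (547,188), bar at ~160°, with ~68° clockwise to turn. Moving over it.

Call:
servo_tool --pt "-0.2 -0.085 0" --pt "-0.2 -0.085 0" --pt "-0.2 -0.085 0" --pt "-0.2 -0.085 0" --pt "-0.2 -0.085 0" --pt "-0.2 -0.085 0" --pt "-0.2 -0.085 0" --pt "-0.2 -0.085 0" --spin '[0,0,0,0,0,0,0,0]' --hand 1

```text
time: 1.1
tool_pos: [409.4, 293.5, 226.4]
tcp_rot: [-3.141, -0.0, 2.884]
contact_force: [-0.0, 1.0, -0.7]
grip_width: 92.0
finger_force: 0.0
```

Call:
servo_tool --pt "-0.16 -0.067 0" --pt "-0.16 -0.067 0" --pt "-0.16 -0.067 0" --pt "-0.16 -0.067 0" --pt "-0.16 -0.067 0" --pt "0 0 0" --pt "0 0 0" --pt "0 0 0" --spin '[0,0,0,0,0,0.054,0,0]'

```text
time: 2.1
tool_pos: [545.9, 189.3, 226.6]
tcp_rot: [-3.141, -0.0, 2.801]
contact_force: [-0.0, 0.4, -0.0]
grip_width: 92.1
finger_force: 0.0
```

Run:
```python
from plant import monitor, optics
from h import *
import cv2
o=monitor.get_obs();print(o["tool_pos"],o["tcp_rot"],o["joint_positions"])
s=optics.capture("scene");f=s["frame"]
g=px(s,o["tool_pos"]);print(g,px(s,[547,188,112]))
x,y=int(g[0])-55,int(g[1])-50;print(x,y)
cv2.imwrite("pics/s2.png",cv2.resize(f[y:y+110,x:x+140],(770,605-5-0),interpolation=cv2.INTER_CUBIC))
```

```text
[545.85826095 189.25054632 226.57035883] [-3.14144784e+00 -4.40609380e-04  2.80096538e+00] [ 2.01047911e-01  4.39703510e-01  1.37360680e+00  1.06180167e-04
  1.32873454e+00 -1.02914665e+00]
[396.33508231 217.06244816] [389.80468716 248.85667821]
341 167
```

Call:
servo_tool --pt "-0.007 -0.004 0.12" --pt "0 0 0.12" --pt "0 0 0.12" --pt "0 0 0.12" --pt "0 0 0.12" --pt "0 0 0.11" --pt "0 0 0" --pt "0 0 0" --spin '[0,0,0,0,0,0,0,0]'

```text
time: 3.15
tool_pos: [547.7, 188.1, 85.7]
tcp_rot: [3.141, 0.001, 2.8]
contact_force: [-0.1, -0.9, -0.0]
grip_width: 92.3
finger_force: 0.0
```

Run:
```python
from plant import monitor, optics
from h import *
import cv2
o=monitor.get_obs();print(o["tool_pos"],o["tcp_rot"])
s=optics.capture("scene");t=optics.capture("top")
cv2.imwrite("pics/s3.png",np.hstack([cv2.resize(s["frame"][200:300,340:440],(400,400)),cv2.resize(t["frame"][175:275,195:295],(400,400))]))
```

```text
[547.70935694 188.13490176  85.67280714] [3.14082392e+00 1.16457695e-03 2.79978731e+00]
```

View pics/s3.png

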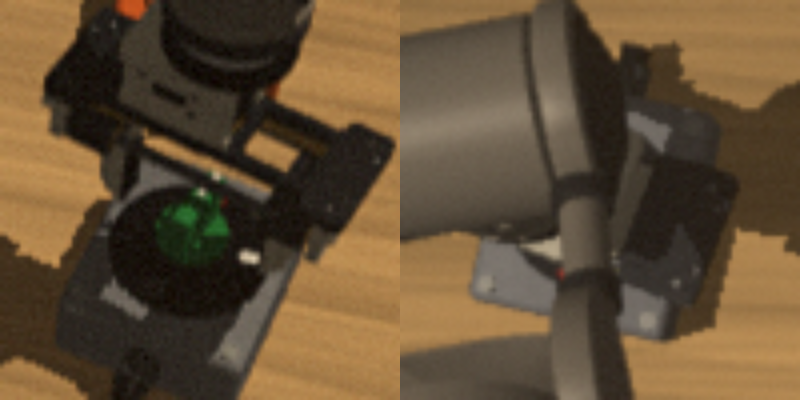

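The fingers straddle the bar, with the knob at left-panel (195,230) between them. Closing now.

Call:
servo_tool --pt "0 0 0.01" --pt "0 0 0" --pt "0 0 0" --pt "0 0 0" --pt "0 0 0" --pt "0 0 0" --pt "0 0 0" --pt "0 0 0" --spin '[0,0,0,0,0,0,0,0]' --hand -1

```text
time: 4.25
tool_pos: [547.2, 187.8, 82.7]
tcp_rot: [-3.142, -0.0, 2.799]
contact_force: [-0.2, -4.1, 0.5]
grip_width: 16.9
finger_force: 2.7
```

Call:
servo_tool --pt "0 0 0" --pt "0 0 0" --pt "0 0 0" --pt "0 0 0" --pt "0 0 0" --pt "0 0 0" --pt "0 0 0" --pt "0 0 0" --spin '[0,0,0,0,0,0,0,0]'

```text
time: 5.25
tool_pos: [547.2, 186.9, 82.7]
tcp_rot: [-3.14, -0.0, 2.799]
contact_force: [-1.6, -5.5, 2.2]
grip_width: 13.6
finger_force: 29.9
```

Call:
servo_tool --pt "0 -0.005 0.01" --pt "0 0 0.01" --pt "0 0 0.01" --pt "0 0 0.01" --pt "0 0 0.01" --pt "0 0 0" --pt "0 0 0" --pt "0 0 0" --spin '[0,0,0,0,0,0,0,0]'

```text
time: 6.25
tool_pos: [547.2, 186.8, 73.9]
tcp_rot: [3.141, 0.001, 2.799]
contact_force: [-3.0, -3.7, 9.6]
grip_width: 13.6
finger_force: 29.9
```

Call:
servo_tool --pt "0 0 0.005" --pt "0 0 0" --pt "0 0 0" --pt "0 0 0" --pt "0 0 0" --pt "0 0 0" --pt "0 0 0" --pt "0 0 0" --spin '[0,0.06,0.06,0.06,0.06,0.06,0.06,0]'

```text
time: 7.25
tool_pos: [547.1, 186.7, 72.9]
tcp_rot: [3.141, 0.001, 2.232]
contact_force: [-3.4, -3.5, 10.5]
grip_width: 14.0
finger_force: 29.9
```

Call:
servo_tool --pt "0 0 0" --pt "0 0 0" --pt "0 0 0" --pt "0 0 0" --pt "0 0 0" --pt "0 0 0" --pt "0 0 0" --pt "0 0 0" --spin '[0.06,0.06,0.06,0.06,0.06,0.06,0.034,0]'

```text
time: 8.25
tool_pos: [547.0, 186.6, 72.9]
tcp_rot: [3.141, 0.0, 1.614]
contact_force: [-3.6, -3.6, 10.1]
grip_width: 13.9
finger_force: 29.9
```

Run:
```python
from plant import monitor, optics
from h import *
import cv2
o=monitor.get_obs();print(o["tool_pos"],o["tcp_rot"],o["moment"],o["contact_force"])
s=optics.capture("scene");t=optics.capture("top")
cv2.imwrite("pics/s4.png",np.hstack([cv2.resize(s["frame"][210:290,350:430],(400,400)),cv2.resize(t["frame"][175:275,195:295],(400,400))]))
```

```text
[547.03231644 186.60867592  72.85946107] [3.14083037e+00 1.96294958e-04 1.61403497e+00] [-0.79589486  0.70628707 -0.05248118] [-3.63228875 -3.5541909  10.13286849]
```

View pics/s4.png

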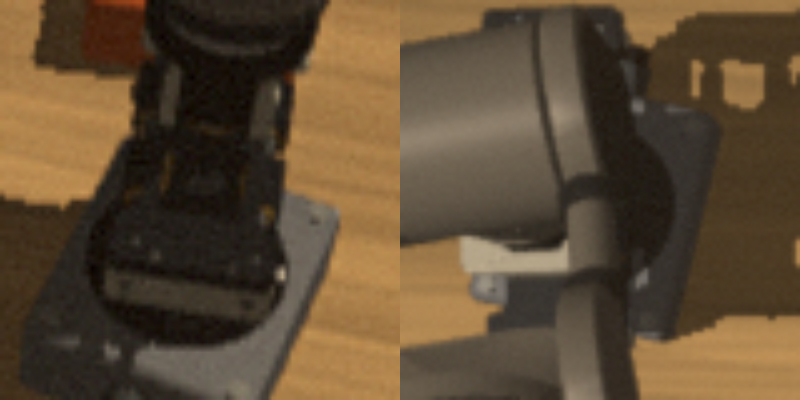

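The gripper covers the knob, the white mark is just visible at left-panel (280,275), and yaw is at target. I'll ease up with the spring, then open.

Call:
servo_tool --pt "0 0 -0.015" --pt "0 0 -0.015" --pt "0 0 -0.015" --pt "0 0 -0.01" --pt "0 0 0" --pt "0 0 0" --pt "0 0 0" --pt "0 0 0" --spin '[0,0,0,0,0,0,0,0]'

```text
time: 9.35
tool_pos: [547.0, 186.6, 82.7]
tcp_rot: [3.142, 0.0, 1.615]
contact_force: [-0.2, -6.1, 1.9]
grip_width: 13.8
finger_force: 29.9
```

Call:
servo_tool --pt "0 0 0" --pt "0 0 0" --pt "0 0 0" --pt "0 0 0" --pt "0 0 0" --pt "0 0 0" --pt "0 0 0" --pt "0 0 0" --spin '[0,0,0,0,0,0,0,0]' --hand 1

```text
time: 10.35
tool_pos: [547.0, 186.8, 82.8]
tcp_rot: [3.141, -0.0, 1.615]
contact_force: [0.4, -1.0, 0.0]
grip_width: 88.9
finger_force: 0.0
```

Rise up, then back off toward the base to clear the view.

Call:
servo_tool --pt "0 0 -0.1" --pt "0 0 -0.15" --pt "0 0 -0.2" --pt "0 0 -0.2" --pt "0 0 -0.15" --pt "0 0 0" --pt "0 0 0" --pt "0 0 0" --spin '[0,0,0,0,0,0,0,0]'

```text
time: 11.35
tool_pos: [546.3, 186.7, 241.2]
tcp_rot: [-3.139, 0.0, 1.615]
contact_force: [0.2, -0.6, -1.0]
grip_width: 91.7
finger_force: 0.0
```

Call:
servo_tool --pt "0.1 0 0" --pt "0.2 0 0" --pt "0.2 0 0" --pt "0.2 0 0" --pt "0.2 0 0" --pt "0.1 0 0" --pt "0 0 0" --pt "0 0 0" --spin '[0,0,0,0,0,0,0,0]'

```text
time: 12.35
tool_pos: [537.9, 386.5, 242.3]
tcp_rot: [-3.141, 0.001, 1.615]
contact_force: [-0.1, 0.4, 0.2]
grip_width: 91.7
finger_force: 0.0
```

Run:
```python
from plant import monitor, optics
import cv2,numpy as np
print(monitor.get_obs()["tool_pos"])
s=optics.capture("scene");t=optics.capture("top")
cv2.imwrite("pics/s5.png",np.hstack([cv2.resize(s["frame"][225:305,345:425],(400,400)),cv2.resize(t["frame"][180:270,200:290],(400,400))]))
```

```text
[537.93627116 386.45379766 242.29994296]
```

View pics/s5.png

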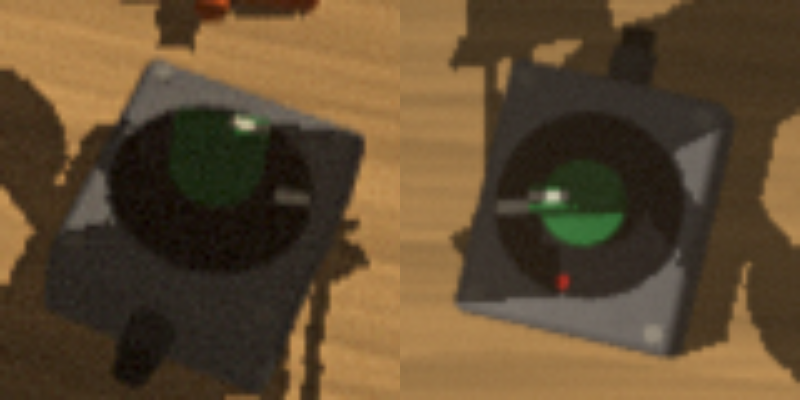

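The pointer, at right-panel (550,195), is aligned with the white mark at (517,207). A quick check of knob height from the stripe in both views:

Run:
```python
import pickle,numpy as np
from h import *
d=pickle.load(open("c1.pkl","rb"));s,t=d["scene"],d["top"]
us=(345+243.5/5-.4,225+122.5/5-.4); ut=(200+150/4.444-.4,180+196/4.444-.4)
for z in(102,112): print(z,w(s,*us,z),w(t,*ut,z))
```

```text
102 [537.84898064 196.25832054] [547.36721996 201.54053099]
112 [545.72191053 196.23882271] [546.44931111 199.7392146 ]
```

The two views agree at z = 112, so the knob is up. Handing in.

```bash
python3 -c "
from plant import workorder
print(workorder.close_job())"
```

```text
the job is handed in; nothing more can be done
None
```

The green knob was pressed, turned about 68° clockwise to the white mark and released; the pictures show it back up at the mark. The arm touched nothing else, and I handed the job in at about 12.5 s.

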